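# Tip a standing carton into the photo area and press the camera key

### The arm

A 7-joint arm with a two-finger parallel gripper is mounted at the origin on the work surface. World frame = base frame: x ahead of the robot, y to its left, z up, the work surface at z = 0. Lengths are in m, angles in rad, forces in N, time in s.
With the tool pointing down it reaches from about 0.4 to 0.85 m from the base axis. Payload 4.5 kg.
Tool frame: the origin (TCP) lies at the very end of the fingers, on their centre line; the grasp point (between the pads) lies robot.grip_depth behind it (robot.grip_depth is the distance from the TCP to the grasp point, in m); z points along the fingers, y is the direction in which the jaws open and shut (so a half turn about z gives the same grasp; the last joint's range is limited). The gripper opens to 85 mm and grips with 20 to 120 N. Pads are 22 mm wide; open, the fingers measure 114 mm over their backs; the gripper's body (76 mm by 85 mm) begins 54 mm behind the grasp point. The pads swing forward as they close: fully open they stand 13 mm farther back than shut.
Start: joints at [-1.125, 0.689, -0.195, 1.565, 0.157, 0.902, -0.215], TCP at [0.25, 0.573, 0.231] pointing down, gripper open.
Joint ranges: [-3.01, 3.01], [-0.46, 2.08], [-1.47, 1.51], [0.13, 2.56], [-1, 4.14], [0.04, 2.09], [-2.66, 2.66]. Speed limits (rad/s): [2.57, 2.57, 3.14, 3.14, 3.14, 3.14, 3.14].

### API

Orientations are given as a 3x3 rotation matrix whose columns are the frame's x, y, z axes.
In Python, from station import robot gives the robot as it stands. The module is installed in compiled form; this text tells all that it offers.
- The arm moves only by the tool step_arm, never from a script. Its argument "rows" is a list of rows, each an object of numbers: "hand": the finger opening in cm, from 0 to 8.54; "dx", "dy", "dz": the shift along the tool's x, y, z in cm; "spin": the turn about the tool's z in rad. A call has exactly 8 rows; each row is the pose to reach, as a shift and turn from the pose commanded when the call began, along the tool's axes at that moment; what a row does not reach only later rows make up. A row lasts 1/8 s, in which the tool goes at most 62.5 mm and 10.7 degrees, less where a joint would pass 70% of its speed; a pose out of reach is approached as far as the arm can. A call with a gripper value outside its range is refused whole. The fingers move at their own pace and stop on an object; the grip force is fixed at half the most. Time passes only in rows, so rows that repeat a pose let the fingers close, or fill a call up. It gives the time, the measured TCP pose, the force and the opening at its end, in the units of the state.
- robot.state(): the state, without advancing time (a new reading comes with each control period).
- robot.read_camera(name): name is "scene" or "top" or "wrist"; returns the picture (384x512x3 uint8, blue, green, red); there is no depth.
- robot.camera_info(name): a dict with "mtx" (3x3 intrinsics, pixels), "eye" and "attitude" of the camera in the world; the wrist camera has in their place "hand_eye" (4x4, takes a point from camera to tool coordinates, whose origin is the TCP and whose axes are the flange's). Camera axes: x right, y down, z forward; pixel columns grow to the right and rows downward; lengths in m; the calibration is good to about 2 mm. A picture is of the moment at which its call begins: read the wrist's pose just before it. camera_info takes no time and is no camera call.
- robot.close_job(): hands the job in, once; it reports no verdict.
The state is a dict: "time": time; "joints": joint angles; "joint_velocities": joint speeds; "tau": joint torques, N m; "tcp_pos": TCP position; "ee_rot": TCP orientation; "ft_force": force on the tool from outside, world axes, zero at the start; "torque": the same for the moment, N m; "gripper_width": opening from 0.0 (shut) to 1.0 (fully open).
Only numpy, scipy, OpenCV 4.12 (cv2) and the standard library are available. Lean on these libraries where they do the work, as an engineer would, in place of code of your own. Each camera call takes 0.05 s, during which the arm holds its last target. There are 200 camera calls.

### The job

At this goods-in desk, tip the tall standing carton over with the outside of the fingers so that it falls into the taped rectangle and lies flat on a broad face, wholly within the tape. Then press the round key fully down to take its picture, and let it come back up. Only push the carton gently: do not grip, lift or carry it, leave the key alone until the carton lies there, and leave everything else standing where it is.

Things in the scene. Friction and masses are not known exactly. Their poses are not given: they have to be found in the camera images.
- tall_carton: The tallest carton, cardboard, loose, 0.25 to 0.5 kg, standing: 60 (x) x 110 (y) x 200 mm (z, up). Origin: centre of the underside. Its +x broad face looks into the taped rectangle (axes within 0.1 rad). 1 to 2 N on the -x face near the top tips it about its front foot edge; past 17 degrees it falls by itself, its foot slipping 2 cm at most. Pushed low it slides.
- carton_mid (a point): Centre of the tall carton, 100 mm above its underside while it stands; 30 mm above the table when it lies on a broad face.
- carton_foot_left (a point): Tall carton, mid-thickness (carton x = 0), at its underside, +y narrow side: carton frame (0, 55, 0) mm.
- carton_foot_right (a point): The same at the -y narrow side: carton frame (0, -55, 0) mm.
- carton_top_left (a point): Tall carton, mid-thickness, at its top end, +y narrow side: carton frame (0, 55, 200) mm.
- carton_top_right (a point): The same at the -y narrow side: carton frame (0, -55, 200) mm.
- zone: Rectangle of flat black tape, 18 mm wide, on the table. Inside the tape it measures 290 mm (its x) by 200 mm (its y). Origin: its centre, on the table; z up. The tall carton stands across the tape at its -x end, 125 mm from the centre, and so falls along its +x.
- key_top (a point): Centre of the top of the camera key, a round white spring push button 36 mm across in a low fixed black housing on the right (-y) or left (+y) of the table. It is pressed straight down, 6 mm to the bottom, which takes 5 N, and springs back when let go.
- key (a joint): How far the key is pressed, in m: 0 up, 0.006 fully down.
- short_carton: Bystander: cardboard carton 60 x 80 x 120 mm high, standing beside the tall one, on the rectangle's -y side. Origin: centre of the underside. Loose.
- squat_box: Bystander: cardboard box 90 x 120 x 70 mm high beyond the rectangle's +x end. Origin: centre of the underside. Loose.
- spray_can: Bystander: white can, diameter 54 mm, 150 mm high, beside the rectangle on its -y side. Origin: centre of the underside. Loose.
- tape_roll: Bystander: roll of packing tape lying flat, outer diameter 90 mm, 45 mm high, at the right of the table. Origin: centre of the underside. Loose.
- jar: Bystander: jar with a metal cap, diameter 64 mm, 80 mm high, on the side of the table where the key is not. Origin: centre of the underside. Loose.
- driver: Bystander: screwdriver 200 mm long lying at the left of the table. Loose.
Not all that is in view belongs to the job. Of the things that look like the part that bears key_top, the larger one is meant.

How it is judged:
On the way, in this order (a step that is already met when the one before it is completed fails the run):
1. the tall carton lies flat on a broad face, at rest, wholly within the tape (angle between tall_carton's own z axis and vertical between 1.47 and 1.67 rad and height (world z) of carton_mid below 0.04 m and x of carton_foot_left in the frame of zone between -0.145 and 0.145 m and y of carton_foot_left in the frame of zone between -0.1 and 0.1 m and x of carton_foot_right in the frame of zone between -0.145 and 0.145 m and y of carton_foot_right in the frame of zone between -0.1 and 0.1 m and x of carton_top_left in the frame of zone between -0.145 and 0.145 m and y of carton_top_left in the frame of zone between -0.1 and 0.1 m and x of carton_top_right in the frame of zone between -0.145 and 0.145 m and y of carton_top_right in the frame of zone between -0.1 and 0.1 m and linear speed of tall_carton below 0.02 m/s and angular speed of tall_carton below 0.2 rad/s), for 0.2 s.
2. the key is pressed down (value of joint key above 0.0045 m), for 0.05 s.
At the end, for the whole second after the job is handed in: The tall carton lies flat on a broad face (0.1 rad), at rest, its four listed corner points within the 290 x 200 mm inside the tape; afterwards the key was pressed at least 4.5 mm and is up again (under 1.5 mm); each bystander is within 20 mm of its start (all of step 1 and value of joint key below 0.0015 m and distance of each of short_carton, squat_box, spray_can, tape_roll, jar, driver from where it was at the start of the episode below 0.02 m); the robot touches nothing.
It fails at once if the tall carton is lifted off the table (height (world z) of carton_mid above 0.125 m or (angle between tall_carton's own z axis and vertical above 1.4 rad and height (world z) of carton_mid above 0.07 m)).
It fails at once if the tall carton is gripped or struck hard (over 18 N from the fingers) (contact force between the fingers and tall_carton above 18 N).
It fails at once if the key is pressed before the carton lies down (value of joint key above 0.003 m and angle between tall_carton's own z axis and vertical below 1.4 rad).
It fails at once if a bystander is moved more than 20 mm (distance of any of short_carton, squat_box, spray_can, tape_roll, jar, driver from where it was at the start of the episode above 0.02 m).
It also fails if it takes over 38 s, if anything falls off the work surface, if the arm or the gripper's body presses on something with over 40 N, if the wrist force passes 120 N, or if a joint passes its speed limit or range.

## Working session

There is one attempt and no reset: what is moved stays moved. The work goes in short steps, Python scripts to look and compute and a tool call to move; the robot and the scene stay as the last step left them, time stands still between calls to the robot, and variables do not carry over. Pictures are saved under pics/ and viewed, about 8 in all and at most 12, crops included, and the job is handed in when it is done.

Besides the shell and the picture viewer there is one more tool, called after "Emit:" as name(argument=value, ...) on one line, values as JSON. step_arm: Moves the arm, as the interface text tells. Its arguments: {"type":"object","properties":{"rows":{"type":"array"}},"required":["rows"]}

```bash
mkdir -p pics; python3 - <<'E'
from station import robot
import cv2, numpy as np
s=robot.state()
np.set_printoptions(precision=4,suppress=True)
print(s['time'],s['tcp_pos'],s['ee_rot'],s['gripper_width'],robot.grip_depth)
for n in("scene","top"):
    i=robot.camera_info(n);print(n,{k:np.array(v) for k,v in i.items()})
    cv2.imwrite(f'pics/{n}0.png',robot.read_camera(n))
E
```

```text
0.0 [0.2499 0.5721 0.2305] [[-0.9164  0.4002 -0.0006]
 [ 0.4002  0.9164 -0.0018]
 [-0.0001 -0.0019 -1.    ]] 1.0015238171204595 0.0187
scene {'mtx': array([[419.2145,   0.    , 253.4965],
       [  0.    , 419.2145, 189.6095],
       [  0.    ,   0.    ,   1.    ]]), 'eye': array([1.3304, 0.0938, 1.073 ]), 'attitude': array([[-0.1544,  0.7811, -0.6051],
       [ 0.9879,  0.1291, -0.0855],
       [ 0.0114, -0.611 , -0.7916]])}
top {'mtx': array([[421.0321,   0.    , 262.1511],
       [  0.    , 421.0321, 190.2963],
       [  0.    ,   0.    ,   1.    ]]), 'eye': array([0.5267, 0.0182, 1.165 ]), 'attitude': array([[-0.0176, -0.9968,  0.0786],
       [-0.9998,  0.0167, -0.0112],
       [ 0.0099, -0.0788, -0.9968]])}
```

View pics/scene0.png

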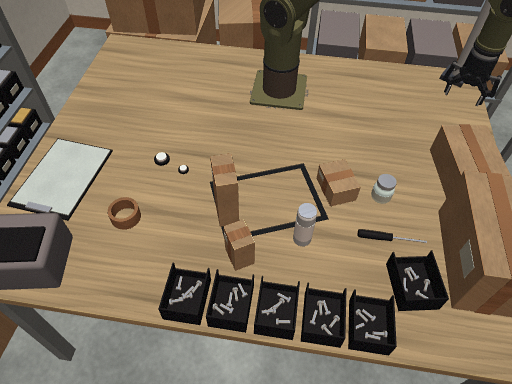

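View pics/top0.png

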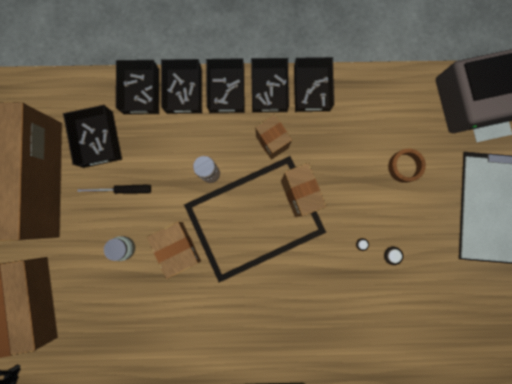

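The scene view shows the tall carton at (225,190), the short carton at (239,245) and the can at (305,223). The key candidates are a larger button at (162,158) and a smaller one at (183,169). In the top view these are (395,256) for the larger and (363,244) for the smaller. The larger one is meant. Next I'll measure, and confirm with an enlarged crop.

```bash
cat > h.py <<'E'
import numpy as np, cv2
from station import robot
np.set_printoptions(precision=4,suppress=True)
def ray(n,uv,z):
    i=robot.camera_info(n); uv=np.atleast_2d(uv).astype(float)
    d=np.c_[uv,np.ones(len(uv))]@np.linalg.inv(np.array(i['mtx'])).T@np.array(i['attitude']).T
    e=np.array(i['eye']); return e+d*((z-e[2])/d[:,2])[:,None]
def proj(n,P):
    i=robot.camera_info(n); c=(np.atleast_2d(P)-np.array(i['eye']))@np.array(i['attitude'])@np.array(i['mtx']).T
    return c[:,:2]/c[:,2:]
E
python3 - <<'E'
from h import *
t=cv2.imread('pics/top0.png'); g=t.max(2)
m=(g<55).astype(np.uint8); m[:150]=0;m[290:]=0;m[:,:183]=0;m[:,335:]=0
n,l,st,_=cv2.connectedComponentsWithStats(m); print(st)
k=1+np.argmax(st[1:,4]); ys,xs=np.where(m>0)
k=np.isin(l[ys,xs],[i for i in range(1,n) if st[i,4]>30])
p=ray('top',np.c_[xs,ys][k],0)[:,:2]*1000
r=cv2.minAreaRect(p.astype(np.float32));print(r);print(cv2.boxPoints(r))
for nm,(x0,x1,y0,y1) in dict(scene=(140,200,140,190),top=(340,420,225,275)).items():
    im=cv2.imread(f'pics/{nm}0.png'); w=(im.min(2)>150).astype(np.uint8); w[:y0]=0;w[y1:]=0;w[:,:x0]=0;w[:,x1:]=0
    n,l,st,c=cv2.connectedComponentsWithStats(w)
    for i in range(1,n): print(nm,st[i],c[i],ray(nm,c[i],0.03))
a=cv2.resize(t[150:275,255:415],None,fx=4.5,fy=4.5,interpolation=cv2.INTER_CUBIC)
cv2.imwrite('pics/c1.png',a)
E
```

```text
[[     0      0    512    384 195033]
 [   185    157    140    124   1556]
 [   187    236      6     11     17]
 [   198    259      1      2      2]]
((542.0439453125, 27.593673706054688), (231.24717712402344, 321.33795166015625), 23.813034057617188)
[[ 371.393   127.9011]
 [ 501.1343 -166.0806]
 [ 712.6949  -72.7138]
 [ 582.9536  221.268 ]]
scene [156 152  10   8  64] [160.625  155.5625] [[ 0.4418 -0.3473  0.03  ]]
scene [180 165   7   5  31] [182.8065 167.0968] [[ 0.479  -0.2614  0.03  ]]
top [359 241   8   8  51] [362.6471 244.3333] [[ 0.4662 -0.2617  0.03  ]]
top [389 250  12  12 115] [394.5478 255.6174] [[ 0.4347 -0.3463  0.03  ]]
```

View pics/c1.png

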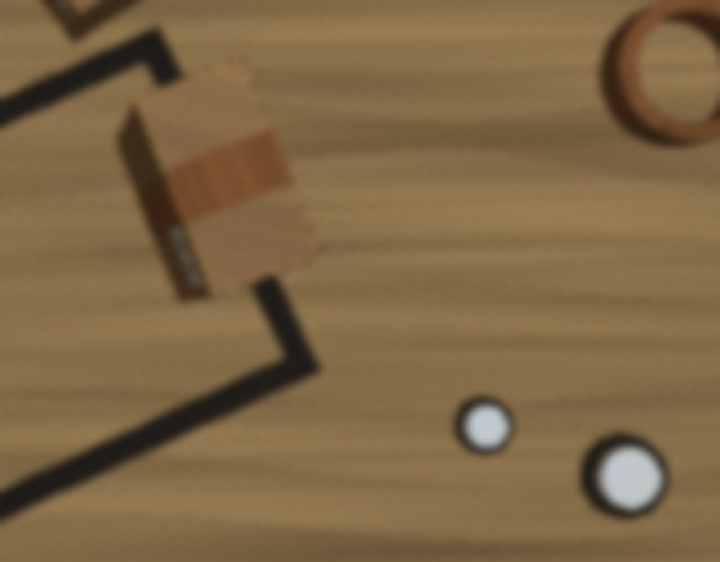

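The crop confirms it: the larger button is at crop (630,478) and the smaller decoy at (485,427). The tall carton's top face has corners at about (135,108), (245,65), (320,245) and (210,292).

```bash
python3 - <<'E'
from h import *
from scipy.spatial import cKDTree
c=np.array([[135,108],[245,65],[320,245],[210,292]])/4.5+[255,150]
P=ray('top',c,0.2)[:,:2]; print(P,P.mean(0))
e=[np.linalg.norm(P[i]-P[i-1]) for i in range(4)];print(e)
z=np.array([.542,.0276]); a=np.radians(90+23.81); X=np.array([np.cos(a),np.sin(a)]);Y=np.array([-X[1],X[0]])
d=P.mean(0)-z; print('zone coords',d@X,d@Y)
u=(P[0]-P[1]+P[3]-P[2]);v=(P[3]-P[0]+P[2]-P[1]); print('yaw',np.arctan2(u[1],u[0])-a, np.arctan2(v[1],v[0])-a-np.pi/2)
s=robot.state();R=s['ee_rot'];T=s['tcp_pos']
start=z+X*(-.225)+Y*(d@Y); print('start',start,'tool shift cm',R.T@(np.r_[start,.33]-T)*100)
E
```

```text
[[ 0.6396 -0.0461]
 [ 0.6609 -0.1031]
 [ 0.5677 -0.139 ]
 [ 0.5448 -0.0822]] [ 0.6033 -0.0926]
[np.float64(0.10150460385124317), np.float64(0.06090102301238891), np.float64(0.09985638708038568), np.float64(0.06125255942335791)]
zone coords -0.13471238313462144 -0.007529960400925104
yaw -0.04464395487496864 -6.333060109746621
start [ 0.6397 -0.1752] tool shift cm [-65.6289 -52.9121  -9.8486]
```

Emit:
step_arm(rows=[{"hand":5,"dx":0,"dy":0,"dz":-6,"spin":0},{"hand":5,"dx":-3,"dy":-2,"dz":-10,"spin":0.15},{"hand":5,"dx":-7,"dy":-6,"dz":-10,"spin":0.3},{"hand":5,"dx":-11,"dy":-9,"dz":-10,"spin":0.45},{"hand":5,"dx":-15,"dy":-12,"dz":-10,"spin":0.6},{"hand":5,"dx":-19,"dy":-15,"dz":-10,"spin":0.7},{"hand":5,"dx":-23,"dy":-18,"dz":-10,"spin":0.775},{"hand":5,"dx":-27,"dy":-21,"dz":-10,"spin":0.775}])

```text
time: 1.1
tcp_pos: [0.4139, 0.2707, 0.3311]
ee_rot: [[-0.374, 0.927, -0.0], [0.927, 0.374, -0.0], [-0.0, -0.0, -1.0]]
ft_force: [0.8, 0.4, -0.1]
gripper_width: 0.584
```

```bash
cat > rel.py <<'E'
import sys
from h import *
s=robot.state();R=np.array(s['ee_rot']);g=np.array([float(v) for v in sys.argv[1:4]])
print(s['time'],s['tcp_pos'],'x-angle',np.degrees(np.arctan2(R[1,0],R[0,0])),'F',s['ft_force'],'shift cm',R.T@(g-s['tcp_pos'])*100)
E
python3 rel.py .64 -.175 .33
```

```text
1.1 [0.4139 0.2707 0.3311] x-angle 111.98110069229588 F [ 0.8072  0.3756 -0.1358] shift cm [-49.7899   4.2822   0.1184]
```

Emit:
step_arm(rows=[{"hand":5,"dx":-6,"dy":0.5},{"hand":5,"dx":-12,"dy":1},{"hand":5,"dx":-18,"dy":1.5},{"hand":5,"dx":-24,"dy":2},{"hand":5,"dx":-30,"dy":2.5},{"hand":5,"dx":-36,"dy":3},{"hand":5,"dx":-42,"dy":3.6},{"hand":5,"dx":-48,"dy":4}])

```text
invalid input
```

```bash
python3 rel.py .637 -.176 .172; python3 -c "
from h import *
cv2.imwrite('pics/top1.png',robot.read_camera('top'))"
```

```text
1.1 [0.4139 0.2707 0.3311] x-angle 111.98110069229588 F [ 0.8072  0.3756 -0.1358] shift cm [-49.767    3.9725  15.9186]
```

All fields are required in each row.

Emit:
step_arm(rows=[{"hand":5,"dx":-6,"dy":0.5,"dz":0,"spin":0},{"hand":5,"dx":-12,"dy":1,"dz":0,"spin":0},{"hand":5,"dx":-18,"dy":1.5,"dz":0,"spin":0},{"hand":5,"dx":-24,"dy":2,"dz":0,"spin":0},{"hand":5,"dx":-30,"dy":2.5,"dz":0,"spin":0},{"hand":5,"dx":-36,"dy":3,"dz":0,"spin":0},{"hand":5,"dx":-43,"dy":3.6,"dz":0,"spin":0},{"hand":5,"dx":-50,"dy":4,"dz":0,"spin":0}])

```text
time: 2.15
tcp_pos: [0.632, -0.1636, 0.3308]
ee_rot: [[-0.375, 0.927, -0.001], [0.927, 0.375, 0.001], [0.001, -0.0, -1.0]]
ft_force: [0.0, 0.6, 0.8]
gripper_width: 0.586
```

```bash
python3 rel.py .637 -.176 .172
```

```text
2.15 [ 0.632  -0.1636  0.3308] x-angle 112.04048471079845 F [0.0355 0.609  0.8367] shift cm [-1.35    0.0042 15.8783]
```

Emit:
step_arm(rows=[{"hand":5,"dx":-1,"dy":0,"dz":2,"spin":0},{"hand":5,"dx":-1,"dy":0,"dz":5,"spin":0},{"hand":5,"dx":-1,"dy":0,"dz":8,"spin":0},{"hand":5,"dx":-1,"dy":0,"dz":11,"spin":0},{"hand":5,"dx":-1,"dy":0,"dz":13.5,"spin":0},{"hand":5,"dx":-1,"dy":0,"dz":15.5,"spin":0},{"hand":5,"dx":-1,"dy":0,"dz":15.8,"spin":0},{"hand":5,"dx":-1,"dy":0,"dz":15.8,"spin":0}])

```text
time: 3.15
tcp_pos: [0.6351, -0.1711, 0.1734]
ee_rot: [[-0.375, 0.927, -0.0], [0.927, 0.375, 0.0], [0.0, 0.0, -1.0]]
ft_force: [-0.5, -0.1, 1.2]
gripper_width: 0.583
```

```bash
python3 rel.py .6033 -.0926 .172; python3 -c "
from h import *
a=robot.read_camera('top')[120:300,180:420]; b=robot.read_camera('scene')[120:300,140:380]
cv2.imwrite('pics/b.png',cv2.resize(np.vstack([a,b]),None,fx=1.6,fy=1.6))"
```

```text
3.15 [ 0.6351 -0.1711  0.1734] x-angle 112.03779654962133 F [-0.4596 -0.0937  1.214 ] shift cm [ 8.4679 -0.0081  0.1426]
```

View pics/b.png

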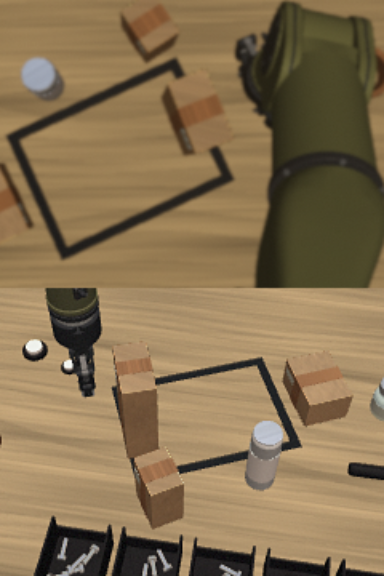

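The carton still stands, and the fingers are clear of its -x face with a gap of about 4 cm. I'll approach slowly and push.

Emit:
step_arm(rows=[{"hand":5,"dx":1.5,"dy":0,"dz":0,"spin":0},{"hand":5,"dx":3,"dy":0,"dz":0,"spin":0},{"hand":5,"dx":3.6,"dy":0,"dz":0,"spin":0},{"hand":5,"dx":4,"dy":0,"dz":0,"spin":0},{"hand":5,"dx":4.4,"dy":0,"dz":0,"spin":0},{"hand":5,"dx":4.8,"dy":0,"dz":0,"spin":0},{"hand":5,"dx":5.2,"dy":0,"dz":0,"spin":0},{"hand":5,"dx":5.6,"dy":0,"dz":0,"spin":0}])

```text
time: 4.25
tcp_pos: [0.6141, -0.1198, 0.1733]
ee_rot: [[-0.374, 0.927, 0.0], [0.927, 0.374, -0.0], [-0.0, 0.0, -1.0]]
ft_force: [-0.0, -0.7, 0.9]
gripper_width: 0.584
```

Emit:
step_arm(rows=[{"hand":5,"dx":0.5,"dy":0,"dz":0,"spin":0},{"hand":5,"dx":1.0,"dy":0,"dz":0,"spin":0},{"hand":5,"dx":1.5,"dy":0,"dz":0,"spin":0},{"hand":5,"dx":2,"dy":0,"dz":0,"spin":0},{"hand":5,"dx":2.5,"dy":0,"dz":0,"spin":0},{"hand":5,"dx":3,"dy":0,"dz":0,"spin":0},{"hand":5,"dx":3.5,"dy":0,"dz":0,"spin":0},{"hand":5,"dx":3.5,"dy":0,"dz":0,"spin":0}])

```text
time: 5.25
tcp_pos: [0.6008, -0.0866, 0.1732]
ee_rot: [[-0.375, 0.927, -0.0], [0.927, 0.375, 0.001], [0.001, -0.0, -1.0]]
ft_force: [0.5, -0.6, -0.2]
gripper_width: 0.587
```

```bash
python3 -c "
from h import *
b=robot.read_camera('scene')[120:300,140:380]
cv2.imwrite('pics/b2.png',cv2.resize(b,None,fx=2,fy=2))"
```

```text
(no output)
```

View pics/b2.png

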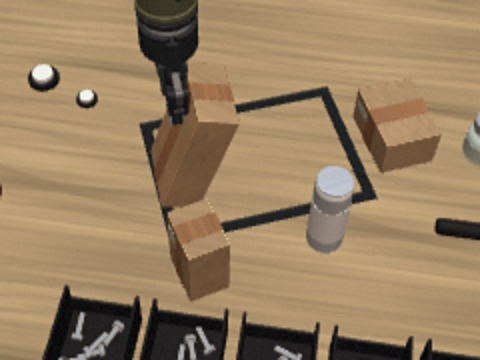

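The carton is tilting about its front foot edge as planned (top at crop (212,95)). I'll keep going, then back off.

Emit:
step_arm(rows=[{"hand":5,"dx":0.5,"dy":0,"dz":0,"spin":0},{"hand":5,"dx":1.0,"dy":0,"dz":0,"spin":0},{"hand":5,"dx":1.5,"dy":0,"dz":0,"spin":0},{"hand":5,"dx":2,"dy":0,"dz":0,"spin":0},{"hand":5,"dx":2.5,"dy":0,"dz":0,"spin":0},{"hand":5,"dx":3,"dy":0,"dz":0,"spin":0},{"hand":5,"dx":3,"dy":0,"dz":0,"spin":0},{"hand":5,"dx":3,"dy":0,"dz":0,"spin":0}])

```text
time: 6.3
tcp_pos: [0.5898, -0.0598, 0.1733]
ee_rot: [[-0.374, 0.927, 0.0], [0.927, 0.374, -0.0], [-0.0, 0.0, -1.0]]
ft_force: [0.5, -0.0, 0.3]
gripper_width: 0.582
```

Emit:
step_arm(rows=[{"hand":0,"dx":0,"dy":0,"dz":-4,"spin":0},{"hand":0,"dx":0,"dy":0,"dz":-8,"spin":0},{"hand":0,"dx":-4,"dy":0,"dz":-10,"spin":0},{"hand":0,"dx":-8,"dy":0,"dz":-10,"spin":0},{"hand":0,"dx":-12,"dy":0,"dz":-10,"spin":0},{"hand":0,"dx":-17,"dy":0,"dz":-10,"spin":0},{"hand":0,"dx":-22,"dy":0,"dz":-10,"spin":0},{"hand":0,"dx":-22,"dy":0,"dz":-10,"spin":0}])

```text
time: 7.3
tcp_pos: [0.6712, -0.27, 0.2723]
ee_rot: [[-0.368, 0.93, -0.001], [0.93, 0.368, -0.004], [-0.004, -0.002, -1.0]]
ft_force: [-0.6, -0.1, 0.7]
gripper_width: -0.002
```

```bash
python3 rel.py .434 -.347 .10; python3 -c "
from h import *
t=robot.read_camera('top');s=robot.read_camera('scene');cv2.imwrite('pics/top2.png',t);cv2.imwrite('pics/scene2.png',s)
cv2.imwrite('pics/b3.png',cv2.resize(np.vstack([t[120:300,180:420],s[120:300,140:380]]),None,fx=1.65,fy=1.65))"
```

```text
7.3 [ 0.6712 -0.27    0.2723] x-angle 111.58894889021526 F [-0.5765 -0.0531  0.6559] shift cm [  1.6314 -24.8494  17.2831]
```

View pics/b3.png

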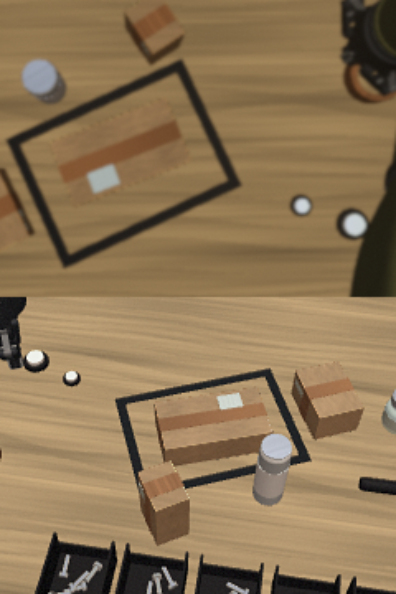

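```bash
python3 - <<'E'
from h import *
t=cv2.imread('pics/top2.png'); m=(t.max(2)<55).astype(np.uint8); m[:150]=0;m[290:]=0;m[:,:183]=0;m[:,335:]=0
n,l,st,_=cv2.connectedComponentsWithStats(m); k=1+np.argmax(st[1:,4]); ys,xs=np.where(l==k)
r=cv2.minAreaRect((ray('top',np.c_[xs,ys],0)[:,:2]*1000).astype(np.float32));print(r)
z=np.array(r[0])/1000;a=np.radians(90+r[2]);X=np.array([np.cos(a),np.sin(a)]);Y=np.array([-X[1],X[0]])
c=np.array([[52,143],[167,98],[190,152],[75,205]])/1.65+[180,120]
P=ray('top',c,.06)[:,:2]-z;print(np.c_[P@X,P@Y])
cv2.imwrite('pics/c2.png',cv2.resize(t[150:285,175:335],None,fx=4.4,fy=4.4,interpolation=cv2.INTER_CUBIC))
E
```

```text
((542.39306640625, 27.640625), (230.62562561035156, 321.3775634765625), 23.89808464050293)
[[ 0.0896 -0.0732]
 [-0.1068 -0.0615]
 [-0.1034  0.0321]
 [ 0.0971  0.0312]]
```

View pics/c2.png

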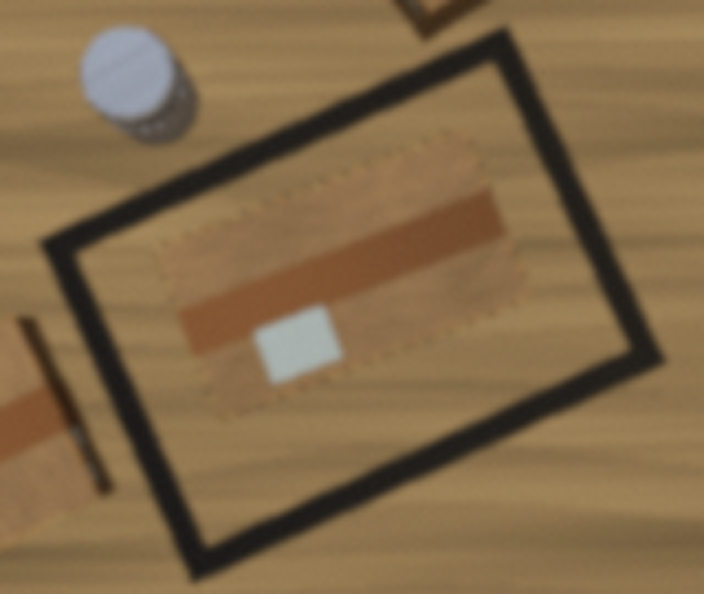

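The carton lies flat inside the tape, with at least about 20 mm margin on every side. Now the key.

Emit:
step_arm(rows=[{"hand":0,"dx":0.5,"dy":-4.5,"dz":0,"spin":0},{"hand":0,"dx":0.8,"dy":-10,"dz":0,"spin":0},{"hand":0,"dx":1.1,"dy":-16,"dz":2,"spin":0},{"hand":0,"dx":1.4,"dy":-21,"dz":6,"spin":0},{"hand":0,"dx":1.6,"dy":-24.8,"dz":10,"spin":0},{"hand":0,"dx":1.6,"dy":-24.8,"dz":15,"spin":0},{"hand":0,"dx":1.6,"dy":-24.8,"dz":18,"spin":0},{"hand":0,"dx":1.6,"dy":-24.8,"dz":19,"spin":0}])

```text
time: 8.4
tcp_pos: [0.436, -0.3393, 0.0821]
ee_rot: [[-0.377, 0.926, -0.002], [0.926, 0.377, 0.003], [0.003, -0.001, -1.0]]
ft_force: [-0.2, 0.4, 1.1]
gripper_width: 0.0
```

```bash
python3 rel.py .434 -.347 .021; python3 - <<'E'
from h import *
w=robot.read_camera('wrist');s=robot.read_camera('scene')
cv2.imwrite('pics/w.png',np.vstack([cv2.resize(w,(400,300)),cv2.resize(s[110:200,110:230],(400,300))]))
E
```

```text
8.4 [ 0.436  -0.3393  0.0821] x-angle 112.12421153480912 F [-0.2458  0.4272  1.1247] shift cm [-0.6554 -0.466   6.1126]
```

View pics/w.png

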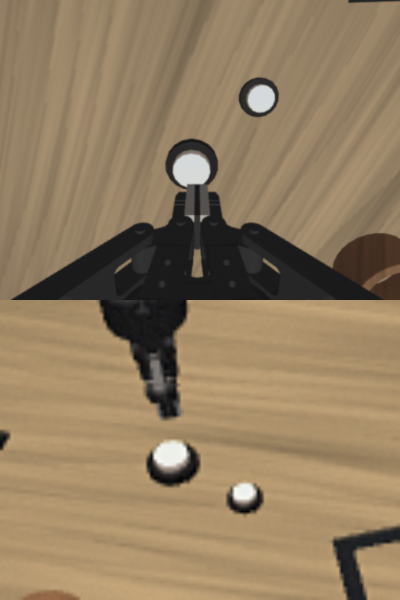

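The wrist view shows the larger key at (191,167), just ahead of the fingertips, and the smaller decoy at (260,97). I'll correct the offset and descend.

Emit:
step_arm(rows=[{"hand":0,"dx":-0.65,"dy":-0.45,"dz":0,"spin":0},{"hand":0,"dx":-0.65,"dy":-0.45,"dz":2,"spin":0},{"hand":0,"dx":-0.65,"dy":-0.45,"dz":4,"spin":0},{"hand":0,"dx":-0.65,"dy":-0.45,"dz":5,"spin":0},{"hand":0,"dx":-0.65,"dy":-0.45,"dz":5.4,"spin":0},{"hand":0,"dx":-0.65,"dy":-0.45,"dz":5.6,"spin":0},{"hand":0,"dx":-0.65,"dy":-0.45,"dz":5.8,"spin":0},{"hand":0,"dx":-0.65,"dy":-0.45,"dz":5.8,"spin":0}])

```text
time: 9.5
tcp_pos: [0.4346, -0.3494, 0.0254]
ee_rot: [[-0.375, 0.927, 0.0], [0.927, 0.375, -0.0], [-0.0, 0.0, -1.0]]
ft_force: [-0.8, 0.6, 0.5]
gripper_width: 0.003
```

```bash
python3 rel.py .434 -.347 .015
```

```text
9.5 [ 0.4346 -0.3494  0.0254] x-angle 112.00336436223805 F [-0.8413  0.6412  0.5186] shift cm [0.2421 0.0319 1.0447]
```

Emit:
step_arm(rows=[{"hand":0,"dx":0.2,"dy":0,"dz":0.1,"spin":0},{"hand":0,"dx":0.2,"dy":0,"dz":0.2,"spin":0},{"hand":0,"dx":0.2,"dy":0,"dz":0.3,"spin":0},{"hand":0,"dx":0.2,"dy":0,"dz":0.4,"spin":0},{"hand":0,"dx":0.2,"dy":0,"dz":0.5,"spin":0},{"hand":0,"dx":0.2,"dy":0,"dz":0.6,"spin":0},{"hand":0,"dx":0.2,"dy":0,"dz":0.6,"spin":0},{"hand":0,"dx":0.2,"dy":0,"dz":0.6,"spin":0}])

```text
time: 10.5
tcp_pos: [0.4338, -0.3474, 0.0193]
ee_rot: [[-0.375, 0.927, 0.0], [0.927, 0.375, 0.0], [0.0, 0.0, -1.0]]
ft_force: [-0.3, 0.6, 2.2]
gripper_width: 0.001
```

Emit:
step_arm(rows=[{"hand":0,"dx":0,"dy":0,"dz":0.05,"spin":0},{"hand":0,"dx":0,"dy":0,"dz":0.1,"spin":0},{"hand":0,"dx":0,"dy":0,"dz":0.15,"spin":0},{"hand":0,"dx":0,"dy":0,"dz":0.2,"spin":0},{"hand":0,"dx":0,"dy":0,"dz":0.25,"spin":0},{"hand":0,"dx":0,"dy":0,"dz":0.3,"spin":0},{"hand":0,"dx":0,"dy":0,"dz":0.3,"spin":0},{"hand":0,"dx":0,"dy":0,"dz":0.3,"spin":0}])

```text
time: 11.5
tcp_pos: [0.4338, -0.3474, 0.0163]
ee_rot: [[-0.375, 0.927, 0.0], [0.927, 0.375, 0.0], [0.0, 0.0, -1.0]]
ft_force: [-0.2, 1.1, 3.8]
gripper_width: 0.001
```

Emit:
step_arm(rows=[{"hand":0,"dx":0,"dy":0,"dz":0.05,"spin":0},{"hand":0,"dx":0,"dy":0,"dz":0.1,"spin":0},{"hand":0,"dx":0,"dy":0,"dz":0.15,"spin":0},{"hand":0,"dx":0,"dy":0,"dz":0.2,"spin":0},{"hand":0,"dx":0,"dy":0,"dz":0.25,"spin":0},{"hand":0,"dx":0,"dy":0,"dz":0.25,"spin":0},{"hand":0,"dx":0,"dy":0,"dz":0.25,"spin":0},{"hand":0,"dx":0,"dy":0,"dz":0.25,"spin":0}])

```text
time: 12.5
tcp_pos: [0.4339, -0.3474, 0.0158]
ee_rot: [[-0.375, 0.927, 0.001], [0.927, 0.375, -0.0], [-0.001, 0.001, -1.0]]
ft_force: [-3.1, 3.2, 23.4]
gripper_width: -0.003
```

The key has bottomed out: the tip stalled at z = 0.0158 with 23 N. I'll lift off now.

Emit:
step_arm(rows=[{"hand":0,"dx":0,"dy":0,"dz":-0.5,"spin":0},{"hand":0,"dx":0,"dy":0,"dz":-1.2,"spin":0},{"hand":0,"dx":0,"dy":0,"dz":-3,"spin":0},{"hand":0,"dx":0,"dy":0,"dz":-6,"spin":0},{"hand":0,"dx":0,"dy":0,"dz":-10,"spin":0},{"hand":0,"dx":0,"dy":0,"dz":-14,"spin":0},{"hand":0,"dx":0,"dy":0,"dz":-15,"spin":0},{"hand":0,"dx":0,"dy":0,"dz":-15,"spin":0}])

```text
time: 13.5
tcp_pos: [0.4338, -0.3476, 0.1643]
ee_rot: [[-0.375, 0.927, 0.001], [0.927, 0.375, -0.001], [-0.001, 0.001, -1.0]]
ft_force: [-0.5, 0.1, -0.6]
gripper_width: 0.001
```

```bash
python3 rel.py .434 -.347 .015; python3 - <<'E'
from h import *
t=robot.read_camera('top');s=robot.read_camera('scene')
cv2.imwrite('pics/fin.png',np.hstack([t[100:300,60:440],s[100:300,100:480]]))
for n,im in(('top',t),('scene',s)):
    d=cv2.absdiff(im,cv2.imread(f'pics/{n}2.png')).max(2)
    print(n,[tuple(x) for x in cv2.connectedComponentsWithStats((d>40).astype(np.uint8))[2][1:] if x[4]>15])
E
```

```text
13.5 [ 0.4338 -0.3476  0.1643] x-angle 111.99982093434983 F [-0.4592  0.0926 -0.6225] shift cm [ 0.0599  0.0256 14.9337]
top [(np.int32(461), np.int32(76), np.int32(8), np.int32(18), np.int32(46)), (np.int32(470), np.int32(82), np.int32(30), np.int32(18), np.int32(284)), (np.int32(448), np.int32(84), np.int32(11), np.int32(45), np.int32(163)), (np.int32(387), np.int32(89), np.int32(125), np.int32(295), np.int32(17136)), (np.int32(499), np.int32(94), np.int32(13), np.int32(23), np.int32(180)), (np.int32(452), np.int32(99), np.int32(16), np.int32(33), np.int32(192)), (np.int32(472), np.int32(111), np.int32(14), np.int32(8), np.int32(53)), (np.int32(465), np.int32(153), np.int32(22), np.int32(3), np.int32(40)), (np.int32(341), np.int32(243), np.int32(133), np.int32(141), np.int32(9144)), (np.int32(495), np.int32(248), np.int32(17), np.int32(15), np.int32(115)), (np.int32(423), np.int32(250), np.int32(23), np.int32(42), np.int32(402))]
scene [(np.int32(84), np.int32(0), np.int32(76), np.int32(164), np.int32(4683)), (np.int32(158), np.int32(0), np.int32(15), np.int32(24), np.int32(141)), (np.int32(284), np.int32(0), np.int32(7), np.int32(9), np.int32(20)), (np.int32(291), np.int32(0), np.int32(9), np.int32(17), np.int32(62)), (np.int32(302), np.int32(0), np.int32(9), np.int32(38), np.int32(93)), (np.int32(109), np.int32(5), np.int32(11), np.int32(13), np.int32(40)), (np.int32(259), np.int32(8), np.int32(3), np.int32(16), np.int32(23)), (np.int32(267), np.int32(21), np.int32(8), np.int32(5), np.int32(17)), (np.int32(282), np.int32(25), np.int32(6), np.int32(7), np.int32(36)), (np.int32(150), np.int32(33), np.int32(9), np.int32(19), np.int32(79))]
```

View pics/fin.png

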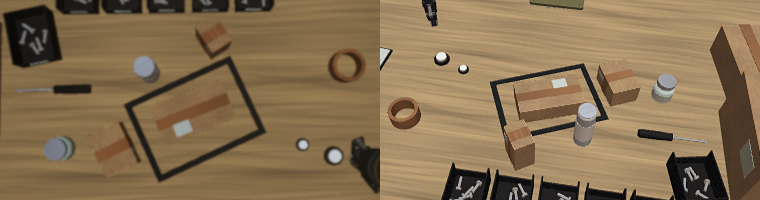

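The carton lies inside the tape, the bystanders are in place, the key looks up again (no change in the scene view), and the gripper is clear.

```bash
python3 -c "
from station import robot
print(robot.close_job())"
```

```text
the job is handed in; nothing more can be done
None
```

I tipped the tall carton into the taped rectangle with the finger sides, pressed the larger round key to the bottom and let it go. I handed the job in after about 13.5 s; it gives no verdict.

- **Carton:** in the pictures it lies flat on a broad face. The outline I measured is at least about 20 mm inside the tape on every side. The wrist force stayed under about 1 N at each reading during the push, though readings came only once a second.
- **Key:** it began to push back at about z = 0.02 and stalled at z = 0.0158 with 23 N, so it reached the bottom. After I lifted off, the scene picture showed it unchanged from before the press. I had no direct reading of its travel.
- **Bystanders:** none looked moved in the final pictures, which I judged by eye and by comparing pictures from before and after the key press. In the top picture the arm spoiled that comparison around the tape roll. I did not measure each bystander's position.
- **Slips:** one move call was refused for missing fields; nothing moved. The tape outline measured about 5 mm smaller than its stated size, well within the margin.

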